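# Lock the carousel clamp ring with the pin spanner

## Task

Lock the aluminium clamp ring on the fraction collector's drive base: take the pin spanner whose two prongs fit the ring's two holes, seat both prongs fully in the holes, and turn the ring clockwise (seen from above) all the way to its stop. Leave the spanner standing fully seated in the ring, and leave the other spanner undisturbed in its stand.

Things in the scene. Friction and masses are not known exactly. Their poses are not given: they have to be found in the camera images.
- wide_grip (a point): Handle centre of the WIDE pin spanner, which fits: steel bar 34 x 130 x 12 mm, two prongs below (10 mm diameter, 22 long, at y = +-45 mm), upright wooden handle on top (40 x 22 x 70 mm), gripped across its 22 mm (y). 0.28 kg. Point is 47 mm above the bar's underside, 35 below the handle's top. y runs along the bar, z up. It stands in a slotted grey stand (60 x 150 x 34 mm); lift 30 mm to free it.
- narrow_grip (a point): Handle centre of the NARROW pin spanner, which does not fit and stays in its stand. Same handle, heights and axes, but its bar is only 84 mm long and its prongs are at y = +-26 mm. It stands in an equal grey stand; which of the two places holds which spanner varies.
- ring_top (a point): Centre of the top face of the aluminium clamp ring (144 mm diameter, 88 mm above the bench) on the round dark drive base (236 mm across). Two holes at y = +-45 mm, each 34 mm in x, 29 mm in y, 26 deep: a prong has 10 mm play or more each way, the spanner 15 degrees. Seated, its bar lies flat on this face, wide_grip 47 mm above. x points to the ring's rim lug, z up; the frame turns with the ring.
- clamp_ring (a joint): Angle of the clamp ring (rad), growing CLOCKWISE seen from above. Starts at 0 to 0.4; the locked stop is at 1.0, where the ring's rim lug meets a small steel post on the base. Light friction of 0.1 N m; it stays where it is left. The spanner turns up to 0.3 rad in the holes' play before the ring follows.
Mind the look-alikes: they are no part of the job. Leave any red or turquoise look-alike of the part that bears wide_grip alone.

How it is judged:
By the outcome, as a careful person would: the job done as asked, in the order asked, and still so for the second after the job is handed in, with the robot touching nothing.
It also fails if it takes over 45 s, if anything falls off the work surface, if the arm or the gripper's body presses on something with over 40 N, if the wrist force passes 120 N, or if a joint passes its speed limit or range.

## Robot

A 6-joint arm with a two-finger parallel gripper is mounted at the origin on the work surface. World frame = base frame: x ahead of the robot, y to its left, z up, the work surface at z = 0. Lengths are in m, angles in rad, forces in N, time in s.
With the tool pointing down it reaches from about 0.35 to 0.925 m from the base axis. Payload 6.4 kg.
Tool frame: the origin (TCP) lies at the very end of the fingers, on their centre line; the grasp point (between the pads) lies 19 mm behind it; y points along the fingers, z is the direction in which the jaws open and shut, and the axes are right-handed (so a half turn about y gives the same grasp; the last joint's range is limited). The gripper opens to 85 mm and grips with 20 to 120 N. Pads are 22 mm wide; open, the fingers measure 114 mm over their backs; the gripper's body (76 mm by 85 mm) begins 54 mm behind the grasp point. The pads swing forward as they close: fully open they stand 13 mm farther back than shut.
Start: joints at [1.146, 0.245, 1.558, -0, 1.339, -0.174], TCP at [0.161, 0.63, 0.209] pointing down, gripper open.
Joint ranges: [-3.13, 3.13], [-1.02, 2.26], [0.13, 2.54], [-0.95, 4.09], [0.21, 2.88], [-2.74, 2.74]. Speed limits (rad/s): [2.57, 2.57, 3.14, 3.14, 3.14, 3.14].

## Interface

Orientations are given as a unit quaternion [x, y, z, w].
In Python, from workcell import get_obs, camera, sign_off gives the robot as it stands.
- The arm moves only by the tool play_rows, never from a script. Its argument "moves" is a list of rows, each an object with "twist": the turn, a rotation vector about the tool's x, y, z in rad, a list of three; "delta_pos": the shift along the tool's x, y, z in m, a list of three; "jaw": the opening, from -1 (shut) to 1 (fully open), so that 0 is half open. A call has exactly 10 rows; each row is the pose to reach, as a shift and turn from the pose measured when the call began, along the tool's axes at that moment; what a row does not reach only later rows make up. A row lasts 1/12 s, in which the tool goes at most 41.7 mm and 7.16 degrees, less where a joint would pass 70% of its speed; a pose out of reach is approached as far as the arm can. A call with a gripper value outside its range is refused whole. The fingers move at their own pace and stop on an object; "force" is the grip in N (left out, the last holds). Time passes only in rows, so rows that repeat a pose let the fingers close, or fill a call up. It gives the time, the measured TCP pose, the force and the opening at its end, in the units of the state.
- get_obs(): the state, without advancing time (a new reading comes with each control period).
- camera(name): name is "scene" or "top" or "wrist"; returns a dict with "color" (400x640x3 uint8, red, green, blue), "camera_matrix" (3x3 intrinsics, pixels), "R" (3x3) and "t" (3): a world point X has camera coordinates R X + t. Camera axes: x right, y down, z forward; pixel columns grow to the right and rows downward; lengths in m; the calibration is good to about 2 mm. The wrist camera is an equidistant fisheye: a pixel r from the principal point sees the ray r / f radians off the axis. A picture is of the moment at which its call begins. There is no depth.
- sign_off(): hands the job in, once; it reports no verdict.
The state is a dict: "clock": time; "q": joint angles; "dq": joint speeds; "tau": joint torques, N m; "position": TCP position; "eef_rot": TCP orientation; "wrist_force": force on the tool from outside, world axes, zero at the start; "ft_torque": the same for the moment, N m; "grip_width": finger opening in m.
Only numpy, scipy, OpenCV 4.12 (cv2) and the standard library are available. Lean on these libraries where they do the work, as an engineer would, in place of code of your own. Each camera call takes 0.05 s, during which the arm holds its last target.

## Working session

There is one attempt and no reset: what is moved stays moved. The work goes in short steps, Python scripts to look and compute and a tool call to move; the robot and the scene stay as the last step left them, time stands still between calls to the robot, and variables do not carry over. Pictures are saved under pics/ and viewed, and the job is handed in when it is done.

Besides the shell and the picture viewer there is one more tool, called after "Request:" in YAML: its name, and indented under it one key for each argument. play_rows: Moves the arm, as the interface text tells. Its arguments: {"type":"object","properties":{"moves":{"type":"array"},"force":{"type":"number"}},"required":["moves"]}

```bash
mkdir -p pics; ls; python3 - <<'E'
from workcell import get_obs,camera
import cv2,pickle
o=get_obs();print(o)
d={}
for n in ["scene","top","wrist"]:
    c=camera(n);d[n]=c;cv2.imwrite(f"pics/{n}0.png",c["color"][:,:,::-1]);print(n,c["camera_matrix"],c["R"],c["t"])
pickle.dump(d,open("c0.pkl","wb"))
E
```

```text
pics
{'clock': 0.0, 'q': array([ 1.14588132e+00,  2.45784654e-01,  1.55901305e+00,  7.18475297e-06,
        1.33868403e+00, -1.74121207e-01]), 'dq': array([-1.43816048e-03, -1.99064829e-03, -6.63280311e-04,  4.98253266e-04,
        1.84782019e-03,  2.77624928e-05]), 'tau': array([-2.24752264e-03, -4.29519475e+01, -3.26118493e+01, -2.58774071e-04,
        5.32906648e-03,  1.71047833e-05]), 'position': array([0.16107036, 0.62911607, 0.20829969]), 'eef_rot': array([ 0.70219169, -0.08863677,  0.08823792, -0.70091684]), 'wrist_force': array([ 0.03560722, -1.11225062,  0.18462494]), 'ft_torque': array([ 0.00736936, -0.01472806, -0.02829155]), 'grip_width': 0.08527114126568718}
scene [[393.08005883   0.         321.45479953]
 [  0.         393.08005883 195.65712745]
 [  0.           0.           1.        ]] [[ 0.08641996  0.99624957 -0.00428761]
 [ 0.78774957 -0.07096701 -0.61189402]
 [-0.60990344  0.04950229 -0.79092814]] [ 0.03323841 -0.42957717  1.35281388]
top [[444.06526021   0.         323.71515872]
 [  0.         444.06526021 194.79902808]
 [  0.           0.           1.        ]] [[-0.12385631 -0.99228119 -0.00613698]
 [-0.96875231  0.12225416 -0.21580751]
 [ 0.214892   -0.02078391 -0.97641664]] [-0.03128918  0.64726796  0.85661706]
wrist [[309.70691629   0.         324.40808586]
 [  0.         309.70691629 196.26821393]
 [  0.           0.           1.        ]] [[ 0.24839007  0.96865691 -0.0024822 ]
 [ 0.91540521 -0.23389538  0.32760686]
 [ 0.31675807 -0.08364651 -0.94481087]] [-0.6494616  -0.04201925  0.3829789 ]
```

View pics/scene0.png

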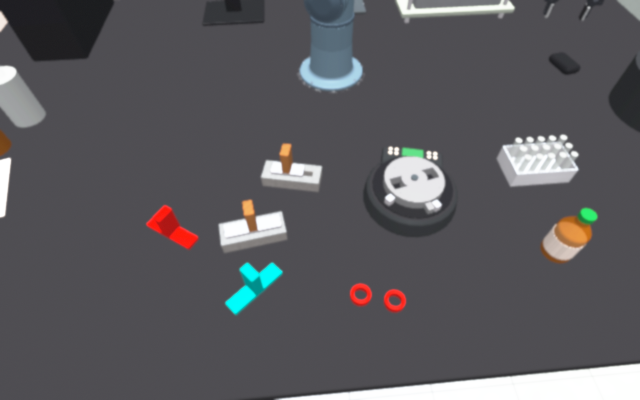

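View pics/top0.png

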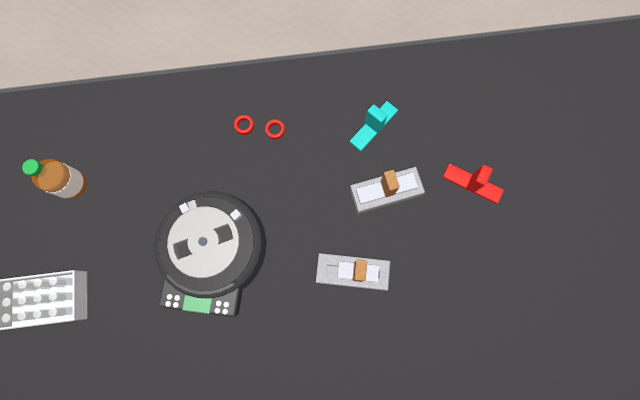

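View pics/wrist0.png

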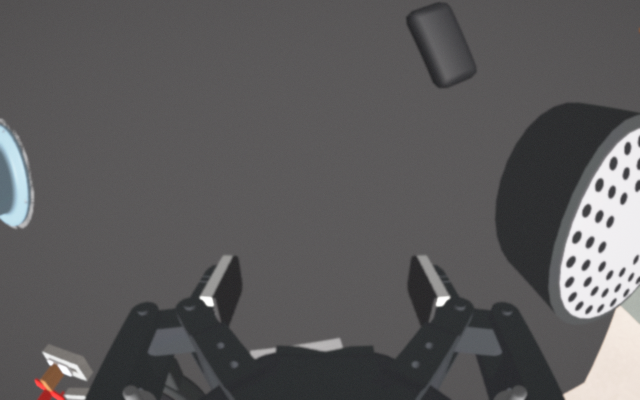

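```bash
python3 - <<'E'
import cv2
im=cv2.imread("pics/top0.png")
cv2.imwrite("pics/t_ring.png",cv2.resize(im[180:330,140:290],None,fx=4,fy=4,interpolation=cv2.INTER_CUBIC))
cv2.imwrite("pics/t_sp.png",cv2.resize(im[150:310,310:450],None,fx=3.75,fy=3.75,interpolation=cv2.INTER_CUBIC))
im=cv2.imread("pics/scene0.png")
cv2.imwrite("pics/s_ring.png",cv2.resize(im[140:240,350:470],None,fx=6,fy=6,interpolation=cv2.INTER_CUBIC))
cv2.imwrite("pics/s_sp.png",cv2.resize(im[140:260,210:330],None,fx=5,fy=5,interpolation=cv2.INTER_CUBIC))
E
```

```text
(no output)
```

View pics/t_ring.png

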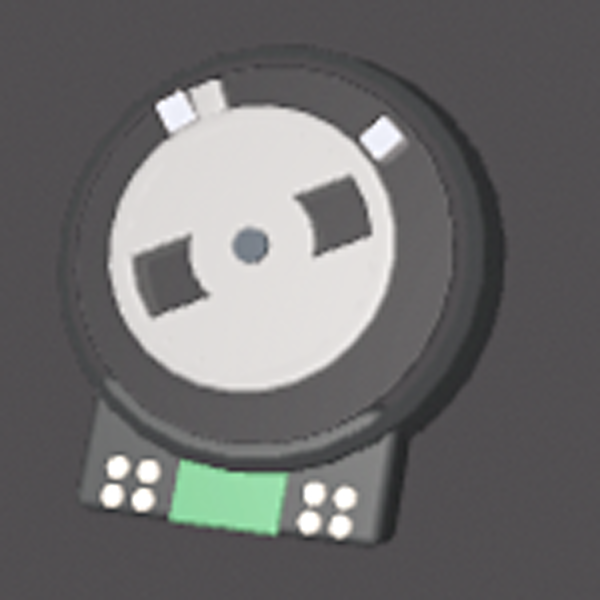

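View pics/t_sp.png

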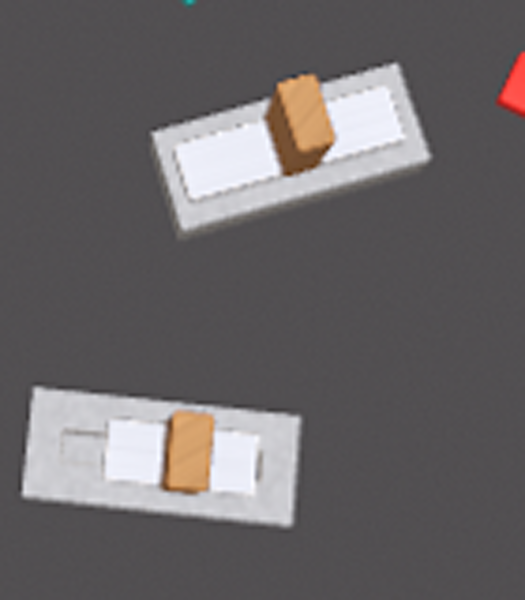

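View pics/s_ring.png

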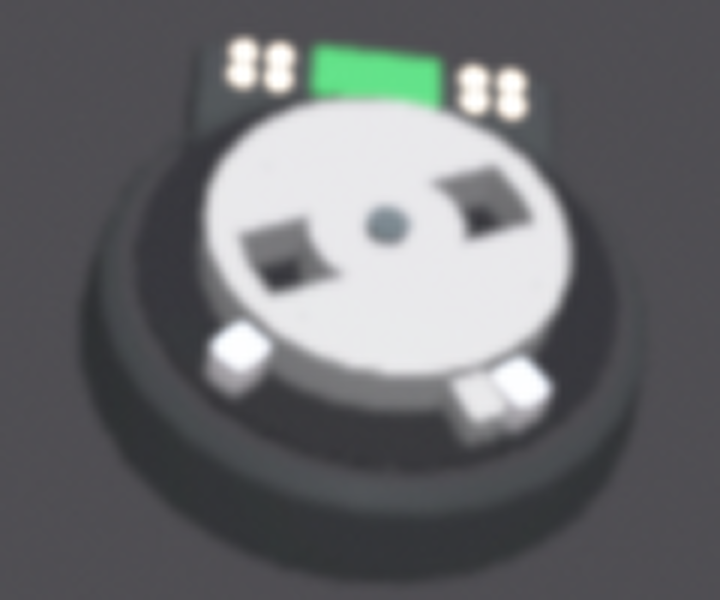

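View pics/s_sp.png

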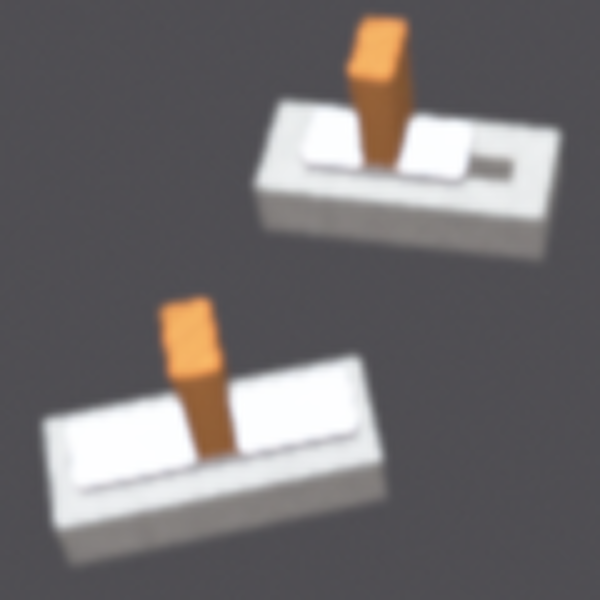

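```bash
cat > h.py <<'E'
import numpy as np,pickle
def ray(c,uv):
    K=c["camera_matrix"];d=c["R"].T@np.linalg.solve(K,[uv[0],uv[1],1]);o=-c["R"].T@c["t"];return o,d/np.linalg.norm(d)
def atz(c,uv,z):
    o,d=ray(c,uv);return o+d*(z-o[2])/d[2]
def tri(c1,u1,c2,u2):
    o1,d1=ray(c1,u1);o2,d2=ray(c2,u2)
    A=np.array([d1,-d2]).T;s=np.linalg.lstsq(A,o2-o1,rcond=None)[0]
    p,q=o1+d1*s[0],o2+d2*s[1];return (p+q)/2,np.linalg.norm(p-q)
def crop(p,x0,y0,f): return np.array([(p[0]+.5)/f-.5+x0,(p[1]+.5)/f-.5+y0])
E
python3 - <<'E'
from h import *
np.set_printoptions(precision=4,suppress=True)
d=pickle.load(open("c0.pkl","rb"));T,S=d["top"],d["scene"]
tr=lambda p:crop(p,140,180,4); ts=lambda p:crop(p,310,150,3.75); sr=lambda p:crop(p,350,140,6); ss=lambda p:crop(p,210,140,5)
print("ring tri hub",tri(T,tr((251,245)),S,sr((388,225))))
for n,f,C,L,R,c,lug,post in[("T",tr,T,(170,277),(335,216),(251.5,247.5),(209,95),(383,137)),("S",sr,S,(486,203),(288,254),(388,237),(480,388),(240,342))]:
    a,b=atz(C,f(L),.088),atz(C,f(R),.088);print(n,a,b,(a+b)/2,np.linalg.norm(a-b),np.arctan2(*(a-b)[1::-1]),atz(C,f(c),.088),"lug",atz(C,f(lug),.088),"post",atz(C,f(post),.088))
# handle top face corners
tc=[(272,84),(315,75),(333,140),(293,152)]
sc=[(211,297),(222,362),(172,376),(160,308)]
tcent=ts(np.mean(tc,0));scent=ss(np.mean(sc,0))
print("handle top",tri(T,tcent,S,scent))
z=tri(T,tcent,S,scent)[0][2]
print("T corners",[atz(T,ts(p),z) for p in tc]);print("S corners",[atz(S,ss(p),z) for p in sc])
bt=[(175,152),(388,86),(405,138),(192,198)]; zb=z-.070
B=[atz(T,ts(p),zb) for p in bt];print("bar T",B,np.mean(B,0),np.linalg.norm(B[0]-B[1]),np.linalg.norm(B[1]-B[2]))
bs=[(66,430),(348,372),(358,436),(82,488)]
B=[atz(S,ss(p),zb) for p in bs];print("bar S",B,np.mean(B,0))
E
```

```text
ring tri hub (array([0.5708, 0.141 , 0.0893]), np.float64(0.0009971447899405476))
T [0.5601 0.1831 0.088 ] [0.5804 0.0989 0.088 ] [0.5703 0.141  0.088 ] 0.08660648681970123 1.8071021814737849 [0.5698 0.1417 0.088 ] lug [0.6504 0.1582 0.088 ] post [0.6176 0.0717 0.088 ]
S [0.562  0.1829 0.088 ] [0.5811 0.0981 0.088 ] [0.5715 0.1405 0.088 ] 0.08689185368703971 1.792811220518697 [0.576  0.1395 0.088 ] lug [0.6526 0.157  0.088 ] post [0.6228 0.0708 0.088 ]
handle top (array([ 0.6427, -0.2485,  0.1145]), np.float64(0.002782583289161253))
T corners [array([ 0.6604, -0.2329,  0.1145]), array([ 0.6625, -0.2566,  0.1145]), array([ 0.6259, -0.2604,  0.1145]), array([ 0.6221, -0.2383,  0.1145])]
S corners [array([ 0.6219, -0.2417,  0.1145]), array([ 0.6578, -0.2362,  0.1145]), array([ 0.6633, -0.2575,  0.1145]), array([ 0.626 , -0.264 ,  0.1145])]
bar T [array([ 0.6454, -0.183 ,  0.0445]), array([ 0.6688, -0.3107,  0.0445]), array([ 0.6371, -0.3152,  0.0445]), array([ 0.6175, -0.1889,  0.0445])] [ 0.6422 -0.2495  0.0445] 0.12979014255230073 0.03207203561189465
bar S [array([ 0.6394, -0.3184,  0.0445]), array([ 0.6182, -0.1873,  0.0445]), array([ 0.6548, -0.1834,  0.0445]), array([ 0.6718, -0.309 ,  0.0445])] [ 0.646  -0.2495  0.0445]
```

```bash
python3 - <<'E'
from workcell import get_obs
from scipy.spatial.transform import Rotation as R
import numpy as np
np.set_printoptions(precision=4,suppress=True)
o=get_obs();M=R.from_quat(o["eef_rot"]).as_matrix();print(M, np.degrees(np.arctan2(M[1,2],M[0,2])),np.degrees(np.arctan2(M[1,0],M[0,0])))
E
```

```text
[[ 0.9687 -0.0006  0.2482]
 [-0.2482 -0.0014  0.9687]
 [-0.0003 -1.     -0.0015]] 75.63084670769244 -14.369174625335177
```

```bash
cat >> h.py <<'E'
def go(pos,yawz,verbose=True):
    "tool-frame delta to pose tool-down with tool z yaw=yawz"
    from workcell import get_obs
    from scipy.spatial.transform import Rotation as Ro
    np.set_printoptions(precision=4,suppress=True)
    o=get_obs();M=Ro.from_quat(o["eef_rot"]).as_matrix()
    c,s=np.cos(yawz),np.sin(yawz)
    Z=np.array([c,s,0]);Y=np.array([0,0,-1.]);X=np.cross(Y,Z)
    G=np.array([X,Y,Z]).T
    print("t",o["clock"],"pos",o["position"],"yawz",np.arctan2(M[1,2],M[0,2]),"q",o["q"],"F",o["wrist_force"],"T",o["ft_torque"],"w",o["grip_width"])
    print("delta",M.T@(np.array(pos)-o["position"]),"twist",Ro.from_matrix(M.T@G).as_rotvec())
E
python3 -c "
from h import *
go([.643,-.249,.2],1.726)"
```

```text
t 0.15 pos [0.1611 0.6292 0.2085] yawz 1.3200072911203464 q [ 1.1459  0.2457  1.5587 -0.      1.3387 -0.1741] F [0.077  0.5301 0.0363] T [-0.041  -0.0156 -0.0061] w 0.08506842285356597
delta [ 0.6848  0.0094 -0.7312] twist [ 0.0014 -0.406  -0.0005]
```

Request:
play_rows:
  moves:
    - {"twist": [0,-0.05,0],"delta_pos": [0.027,0,-0.029],"jaw": 1}
    - {"twist": [0,-0.1,0],"delta_pos": [0.054,0,-0.058],"jaw": 1}
    - {"twist": [0,-0.15,0],"delta_pos": [0.081,0,-0.087],"jaw": 1}
    - {"twist": [0,-0.2,0],"delta_pos": [0.108,0,-0.116],"jaw": 1}
    - {"twist": [0,-0.25,0],"delta_pos": [0.135,0,-0.145],"jaw": 1}
    - {"twist": [0,-0.3,0],"delta_pos": [0.162,0,-0.174],"jaw": 1}
    - {"twist": [0,-0.35,0],"delta_pos": [0.189,0,-0.203],"jaw": 1}
    - {"twist": [0,-0.4,0],"delta_pos": [0.216,0,-0.232],"jaw": 1}
    - {"twist": [0,-0.4,0],"delta_pos": [0.243,0,-0.261],"jaw": 1}
    - {"twist": [0,-0.4,0],"delta_pos": [0.27,0,-0.29],"jaw": 1}

```text
clock: 0.98
position: [0.3509, 0.2795, 0.2088]
eef_rot: [0.706, 0.053, -0.053, -0.705]
wrist_force: [0.6, 0.0, -0.3]
grip_width: 0.0854
```

```bash
python3 -c "
from h import *
go([.643,-.249,.2],1.726)"
```

```text
t 0.9833 pos [0.3509 0.2795 0.2088] yawz 1.7205194654824478 q [ 0.4196 -0.2494  2.0526 -0.001   1.3393 -1.3007] F [ 0.6199  0.0483 -0.2563] T [ 0.017  -0.0057 -0.0014] w 0.08537230916897971
delta [ 0.21    0.0093 -0.5662] twist [ 0.0012 -0.0055 -0.0007]
```

Request:
play_rows:
  moves:
    - {"twist": [0,0,0],"delta_pos": [0.014,0,-0.038],"jaw": 1}
    - {"twist": [0,0,0],"delta_pos": [0.028,0,-0.076],"jaw": 1}
    - {"twist": [0,0,0],"delta_pos": [0.042,0,-0.114],"jaw": 1}
    - {"twist": [0,0,0],"delta_pos": [0.056,0,-0.152],"jaw": 1}
    - {"twist": [0,0,0],"delta_pos": [0.07,0,-0.19],"jaw": 1}
    - {"twist": [0,0,0],"delta_pos": [0.084,0,-0.228],"jaw": 1}
    - {"twist": [0,0,0],"delta_pos": [0.098,0,-0.266],"jaw": 1}
    - {"twist": [0,0,0],"delta_pos": [0.112,0,-0.304],"jaw": 1}
    - {"twist": [0,0,0],"delta_pos": [0.126,0,-0.342],"jaw": 1}
    - {"twist": [0,0,0],"delta_pos": [0.14,0,-0.38],"jaw": 1}

```text
clock: 1.82
position: [0.5465, -0.0773, 0.2089]
eef_rot: [0.706, 0.052, -0.053, -0.705]
wrist_force: [1.1, 0.5, 0.2]
grip_width: 0.0854
```

```bash
python3 -c "
from h import *
go([.643,-.249,.16],1.726)"
```

```text
t 1.8167 pos [ 0.5465 -0.0773  0.2089] yawz 1.7199799057664193 q [-0.3454  0.0168  1.8103 -0.0013  1.3147 -2.065 ] F [1.1348 0.4944 0.2128] T [ 0.016  -0.0556 -0.0202] w 0.08536542911552929
delta [ 0.0699  0.049  -0.184 ] twist [ 0.001  -0.006  -0.0008]
```

Request:
play_rows:
  moves:
    - {"twist": [0,0,0],"delta_pos": [0.014,0.008,-0.037],"jaw": 1}
    - {"twist": [0,0,0],"delta_pos": [0.028,0.016,-0.074],"jaw": 1}
    - {"twist": [0,0,0],"delta_pos": [0.042,0.024,-0.111],"jaw": 1}
    - {"twist": [0,0,0],"delta_pos": [0.056,0.032,-0.148],"jaw": 1}
    - {"twist": [0,-0.006,0],"delta_pos": [0.07,0.04,-0.18],"jaw": 1}
    - {"twist": [0,-0.006,0],"delta_pos": [0.07,0.049,-0.184],"jaw": 1}
    - {"twist": [0,-0.006,0],"delta_pos": [0.07,0.049,-0.184],"jaw": 1}
    - {"twist": [0,-0.006,0],"delta_pos": [0.07,0.049,-0.184],"jaw": 1}
    - {"twist": [0,-0.006,0],"delta_pos": [0.07,0.049,-0.184],"jaw": 1}
    - {"twist": [0,-0.006,0],"delta_pos": [0.07,0.049,-0.184],"jaw": 1}

```text
clock: 2.65
position: [0.6431, -0.2477, 0.1611]
eef_rot: [0.705, 0.055, -0.055, -0.704]
wrist_force: [-0.9, -0.3, -0.2]
grip_width: 0.0852
```

```bash
python3 -c "
from h import *
from workcell import camera
import cv2
go([.643,-.249,.063],1.726)
d={}
for n in ['wrist','scene','top']:
    d[n]=camera(n);cv2.imwrite(f'pics/{n}1.png',d[n]['color'][:,:,::-1])
pickle.dump(d,open('c1.pkl','wb'))
"
```

```text
t 2.65 pos [ 0.6431 -0.2477  0.1611] yawz 1.7273633228387835 q [-0.5313  0.3754  1.4869 -0.0013  1.2783 -2.2583] F [-0.9271 -0.3314 -0.1935] T [ 0.0069 -0.008  -0.0003] w 0.08520986711240307
delta [-0.0003  0.0981 -0.0011] twist [ 0.0015  0.0014 -0.    ]
```

View pics/wrist1.png

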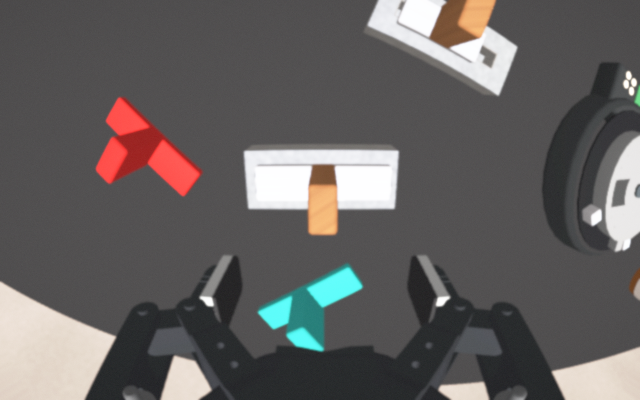

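View pics/top1.png

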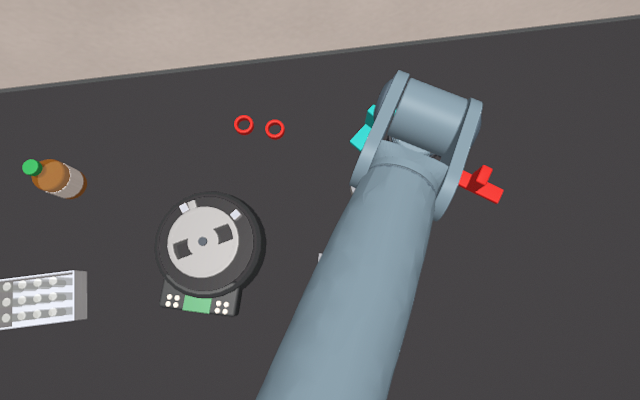

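```bash
cat >> h.py <<'E'
def fproj(c,X):
    p=c["R"]@np.array(X)+c["t"];K=c["camera_matrix"];r=np.hypot(p[0],p[1]);th=np.arctan2(r,p[2])
    return np.array([K[0,2]+K[0,0]*th*p[0]/r,K[1,2]+K[1,1]*th*p[1]/r])
def proj(c,X):
    p=c["R"]@np.array(X)+c["t"];p=c["camera_matrix"]@p;return p[:2]/p[2]
E
python3 - <<'E'
from h import *
import cv2
d=pickle.load(open("c1.pkl","rb"));W=d["wrist"]
im=W["color"][:,:,::-1].copy()
im=cv2.resize(im[130:260,230:410],None,fx=4,fy=4,interpolation=cv2.INTER_CUBIC)
y=.155;X=np.array([np.cos(y),np.sin(y),0]);Y=np.array([-np.sin(y),np.cos(y),0])
c=np.array([.643,-.249,0])
for h,a,b,col in[(.116,.02,.011,(0,0,255)),(.046,.017,.065,(255,0,0)),(.034,.03,.075,(0,160,0))]:
    pts=[fproj(W,c+X*a*s+Y*b*t+[0,0,h]) for s,t in[(1,1),(1,-1),(-1,-1),(-1,1)]]
    pts=((np.array(pts)-[230,130]+.5)*4-.5).round().astype(np.int32)
    cv2.polylines(im,[pts],True,col,1)
cv2.imwrite("pics/ov1.png",im)
E
```

```text
(no output)
```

View pics/ov1.png

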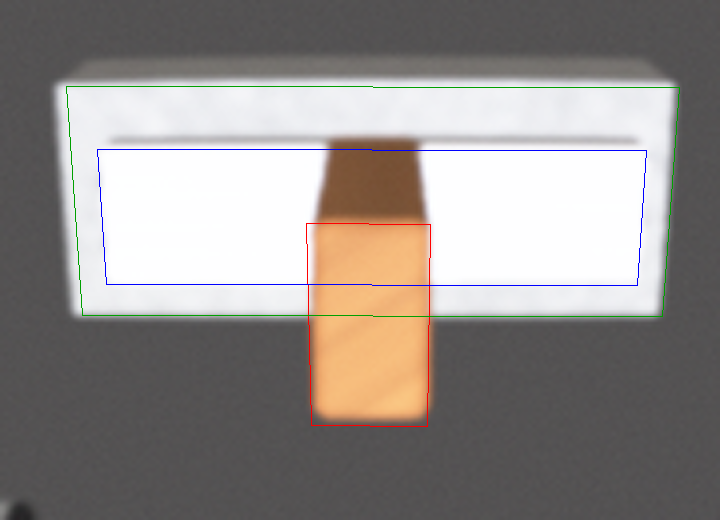

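The overlay of the expected model on the wrist picture (handle at about column 323, rows 185–235) matches within about 2 mm, and so does the yaw. Next I descend and grip.

Request:
play_rows:
  moves:
    - {"twist": [0,0,0],"delta_pos": [-0.001,0.025,-0.001],"jaw": 1}
    - {"twist": [0,0,0],"delta_pos": [-0.001,0.05,-0.001],"jaw": 1}
    - {"twist": [0,0,0],"delta_pos": [-0.001,0.075,-0.001],"jaw": 1}
    - {"twist": [0,0,0],"delta_pos": [-0.001,0.09,-0.001],"jaw": 1}
    - {"twist": [0,0,0],"delta_pos": [-0.001,0.097,-0.001],"jaw": 1}
    - {"twist": [0,0,0],"delta_pos": [-0.001,0.097,-0.001],"jaw": 1}
    - {"twist": [0,0,0],"delta_pos": [-0.001,0.097,-0.001],"jaw": 0}
    - {"twist": [0,0,0],"delta_pos": [-0.001,0.097,-0.001],"jaw": -0.6}
    - {"twist": [0,0,0],"delta_pos": [-0.001,0.097,-0.001],"jaw": -1}
    - {"twist": [0,0,0],"delta_pos": [-0.001,0.097,-0.001],"jaw": -1}
  force: 70

```text
clock: 3.63
position: [0.6433, -0.2499, 0.0656]
eef_rot: [0.706, 0.056, -0.054, -0.704]
wrist_force: [0.2, -0.4, 0.4]
grip_width: 0.0388
```

Request:
play_rows:
  moves:
    - {"twist": [0,0,0],"delta_pos": [0,0,0],"jaw": -1}
    - {"twist": [0,0,0],"delta_pos": [0,0,0],"jaw": -1}
    - {"twist": [0,0,0],"delta_pos": [0,0,0],"jaw": -1}
    - {"twist": [0,0,0],"delta_pos": [0,0,0],"jaw": -1}
    - {"twist": [0,0,0],"delta_pos": [0,0,0],"jaw": -1}
    - {"twist": [0,0,0],"delta_pos": [0,0,0],"jaw": -1}
    - {"twist": [0,0,0],"delta_pos": [0,0,0],"jaw": -1}
    - {"twist": [0,0,0],"delta_pos": [0,0,0],"jaw": -1}
    - {"twist": [0,0,0],"delta_pos": [0,0,0],"jaw": -1}
    - {"twist": [0,0,0],"delta_pos": [0,0,0],"jaw": -1}

```text
clock: 4.47
position: [0.6441, -0.2504, 0.0668]
eef_rot: [0.707, 0.057, -0.054, -0.703]
wrist_force: [0.6, -1.4, 5.5]
grip_width: 0.0208
```

```bash
python3 -c "
from h import *
go([.643,-.249,.19],1.726)
go([.571,.141,.19],1.79)"
```

```text
t 4.4667 pos [ 0.6441 -0.2504  0.0668] yawz 1.7269841793938938 q [-0.534   0.4809  1.5312 -0.0014  1.1236 -2.2604] F [ 0.5544 -1.4001  5.499 ] T [ 0.1107 -0.0589  0.0274] w 0.020789377961304055
delta [-0.0004 -0.1232  0.001 ] twist [0.0047 0.001  0.0037]
t 4.4667 pos [ 0.6441 -0.2504  0.0668] yawz 1.7269841793938938 q [-0.534   0.4809  1.5312 -0.0014  1.1236 -2.2604] F [ 0.5544 -1.4001  5.499 ] T [ 0.1107 -0.0589  0.0274] w 0.020789377961304055
delta [-0.0108 -0.1251  0.3975] twist [ 0.0049 -0.063   0.0036]
```

Request:
play_rows:
  moves:
    - {"twist": [0,0,0],"delta_pos": [0,-0.01,0],"jaw": -1}
    - {"twist": [0,0,0],"delta_pos": [0,-0.025,0],"jaw": -1}
    - {"twist": [0,0,0],"delta_pos": [0,-0.045,0],"jaw": -1}
    - {"twist": [0,0,0],"delta_pos": [0,-0.065,0],"jaw": -1}
    - {"twist": [0,0,0],"delta_pos": [0,-0.09,0],"jaw": -1}
    - {"twist": [0,0,0],"delta_pos": [0,-0.11,0],"jaw": -1}
    - {"twist": [0,0,0],"delta_pos": [0,-0.12,0],"jaw": -1}
    - {"twist": [0,-0.02,0],"delta_pos": [0,-0.125,0.02],"jaw": -1}
    - {"twist": [0,-0.04,0],"delta_pos": [-0.001,-0.125,0.05],"jaw": -1}
    - {"twist": [0,-0.06,0],"delta_pos": [-0.003,-0.125,0.085],"jaw": -1}
  force: 90

```text
clock: 5.3
position: [0.6269, -0.1666, 0.1914]
eef_rot: [0.705, 0.077, -0.074, -0.701]
wrist_force: [0.5, 0.7, -2.4]
grip_width: 0.0205
```

```bash
python3 -c "
from h import *
from workcell import camera
import cv2
go([.571,.141,.19],1.79)
c=camera('wrist');cv2.imwrite('pics/wrist2.png',c['color'][:,:,::-1])"
```

```text
t 5.3 pos [ 0.6269 -0.1666  0.1914] yawz 1.7856321154543449 q [-0.4335  0.254   1.5808 -0.0021  1.3011 -2.2186] F [ 0.4988  0.74   -2.3945] T [ 0.0676 -0.0014  0.0712] w 0.020478223986030348
delta [ 0.011  -0.0001  0.3125] twist [ 0.005  -0.0044  0.0033]
```

View pics/wrist2.png

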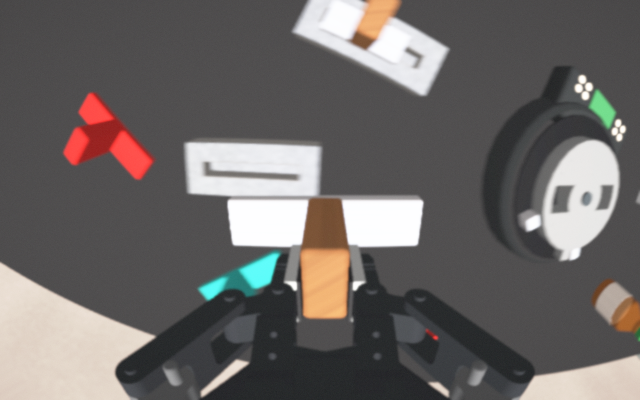

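Request:
play_rows:
  moves:
    - {"twist": [0,0,0],"delta_pos": [0.001,0,0.036],"jaw": -1}
    - {"twist": [0,0,0],"delta_pos": [0.002,0,0.072],"jaw": -1}
    - {"twist": [0,0,0],"delta_pos": [0.004,0,0.108],"jaw": -1}
    - {"twist": [0,0,0],"delta_pos": [0.005,0,0.144],"jaw": -1}
    - {"twist": [0,0,0],"delta_pos": [0.006,0,0.18],"jaw": -1}
    - {"twist": [0,0,0],"delta_pos": [0.008,0,0.216],"jaw": -1}
    - {"twist": [0,0,0],"delta_pos": [0.009,0,0.25],"jaw": -1}
    - {"twist": [0,-0.004,0],"delta_pos": [0.011,0,0.28],"jaw": -1}
    - {"twist": [0,-0.004,0],"delta_pos": [0.011,0,0.3],"jaw": -1}
    - {"twist": [0,-0.004,0],"delta_pos": [0.011,0,0.312],"jaw": -1}

```text
clock: 6.18
position: [0.5661, 0.1502, 0.1904]
eef_rot: [-0.702, -0.08, 0.081, 0.703]
wrist_force: [0.4, -0.5, -2.7]
grip_width: 0.0207
```

Request:
play_rows:
  moves:
    - {"twist": [0,0,0],"delta_pos": [0,0,0],"jaw": -1}
    - {"twist": [0,0,0],"delta_pos": [0,0,0],"jaw": -1}
    - {"twist": [0,0,0],"delta_pos": [0,0,0],"jaw": -1}
    - {"twist": [0,0,0],"delta_pos": [0,0.006,0],"jaw": -1}
    - {"twist": [0,0,0],"delta_pos": [0,0.012,0],"jaw": -1}
    - {"twist": [0,0,0],"delta_pos": [0,0.018,0],"jaw": -1}
    - {"twist": [0,0,0],"delta_pos": [0,0.024,0],"jaw": -1}
    - {"twist": [0,0,0],"delta_pos": [0,0.03,0],"jaw": -1}
    - {"twist": [0,0,0],"delta_pos": [0,0.035,0],"jaw": -1}
    - {"twist": [0,0,0],"delta_pos": [0,0.035,0],"jaw": -1}

```text
clock: 7.02
position: [0.5651, 0.1501, 0.1535]
eef_rot: [-0.702, -0.079, 0.082, 0.703]
wrist_force: [-1.0, -0.4, -3.5]
grip_width: 0.0207
```

```bash
python3 -c "
from h import *
from workcell import camera
import cv2
go([.571,.141,.121],1.79)
d={}
for n in ['wrist','scene','top']:
    d[n]=camera(n)
pickle.dump(d,open('c3.pkl','wb'))
cv2.imwrite('pics/wrist3.png',d['wrist']['color'][:,:,::-1])
im=d['scene']['color'][:,:,::-1][100:240,330:490]
cv2.imwrite('pics/scene3.png',cv2.resize(im,None,fx=4,fy=4,interpolation=cv2.INTER_CUBIC))"
```

```text
t 7.0167 pos [0.5651 0.1501 0.1535] yawz 1.7980225480840983 q [ 0.0647  0.1527  1.7711  0.0025  1.2217 -1.7342] F [-1.0164 -0.3977 -3.547 ] T [-0.0227  0.0073 -0.0084] w 0.020650458480919044
delta [ 0.0038  0.0325 -0.0103] twist [-0.003   0.008  -0.0035]
```

View pics/wrist3.png

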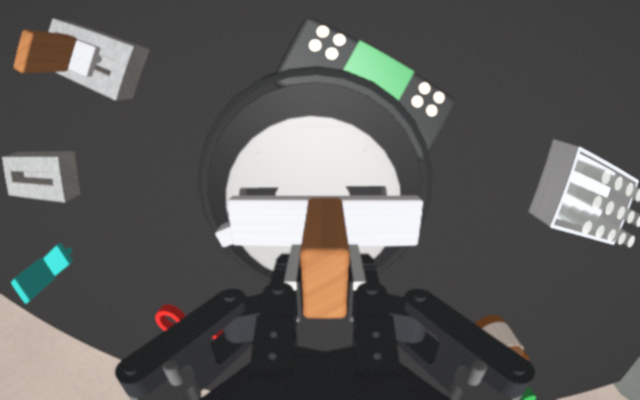

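View pics/scene3.png

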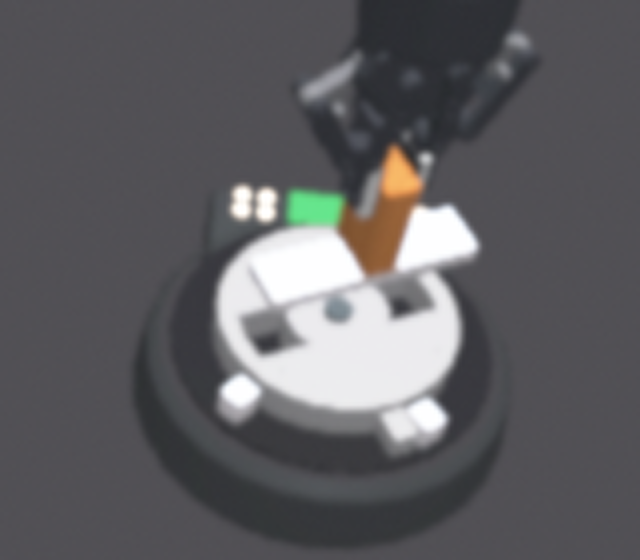

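```bash
python3 - <<'E'
from h import *
import cv2
d=pickle.load(open("c3.pkl","rb"));W=d["wrist"];T=d["top"]
im=cv2.resize(W["color"][100:330,180:460,::-1],None,fx=2.6,fy=2.6,interpolation=cv2.INTER_CUBIC)
def box(c,y,z,a,b,col,oy=0):
    X=np.array([np.cos(y),np.sin(y),0]);Y=np.array([-np.sin(y),np.cos(y),0])
    p=[fproj(W,np.array([c[0],c[1],z])+X*a*s+Y*(oy+b*t)) for s,t in[(1,1),(1,-1),(-1,-1),(-1,1)]]
    cv2.polylines(im,[((np.array(p)-[180,100]+.5)*2.6-.5).round().astype(np.int32)],True,col,1)
c=(.5651,.1501);y=1.798-np.pi/2
box(c,y,.1535-.033+.012,.017,.065,(255,0,0));box(c,y,.1535-.033+.082,.02,.011,(0,0,255))
for s in(1,-1): box((.571,.141),.23,.088,.017,.0145,(0,160,0),s*.045)
cv2.imwrite("pics/ov3.png",im)
E
```

```text
(no output)
```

View pics/ov3.png

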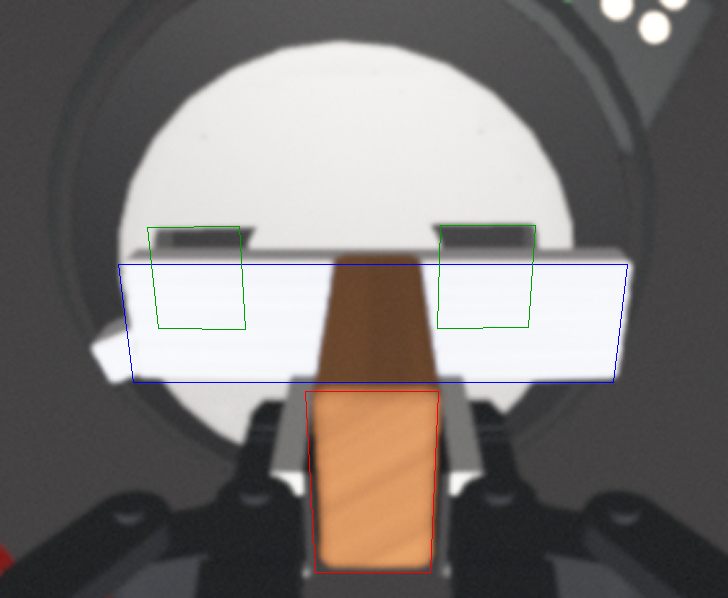

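Request:
play_rows:
  moves:
    - {"twist": [0,0.008,0],"delta_pos": [0.004,0,-0.005],"jaw": -1}
    - {"twist": [0,0.008,0],"delta_pos": [0.004,0,-0.01],"jaw": -1}
    - {"twist": [0,0.008,0],"delta_pos": [0.004,0,-0.01],"jaw": -1}
    - {"twist": [0,0.008,0],"delta_pos": [0.004,0.004,-0.01],"jaw": -1}
    - {"twist": [0,0.008,0],"delta_pos": [0.004,0.008,-0.01],"jaw": -1}
    - {"twist": [0,0.008,0],"delta_pos": [0.004,0.012,-0.01],"jaw": -1}
    - {"twist": [0,0.008,0],"delta_pos": [0.004,0.016,-0.01],"jaw": -1}
    - {"twist": [0,0.008,0],"delta_pos": [0.004,0.02,-0.01],"jaw": -1}
    - {"twist": [0,0.008,0],"delta_pos": [0.004,0.022,-0.01],"jaw": -1}
    - {"twist": [0,0.008,0],"delta_pos": [0.004,0.022,-0.01],"jaw": -1}

```text
clock: 8.0
position: [0.5718, 0.1415, 0.1326]
eef_rot: [-0.702, -0.077, 0.078, 0.704]
wrist_force: [-0.2, -0.5, -2.5]
grip_width: 0.0203
```

```bash
python3 -c "
from h import *
go([.571,.141,.121],1.79)
"
```

```text
t 8.0 pos [0.5718 0.1415 0.1326] yawz 1.790280190271489 q [ 0.0492  0.1862  1.7743  0.0026  1.1833 -1.7421] F [-0.2418 -0.5465 -2.5492] T [ 0.0279  0.012  -0.0384] w 0.020305820724814582
delta [-0.0009  0.0116 -0.0004] twist [-0.0027  0.0003 -0.0018]
```

Request:
play_rows:
  moves:
    - {"twist": [0,0,0],"delta_pos": [-0.001,0.002,0],"jaw": -1}
    - {"twist": [0,0,0],"delta_pos": [-0.001,0.004,0],"jaw": -1}
    - {"twist": [0,0,0],"delta_pos": [-0.001,0.006,0],"jaw": -1}
    - {"twist": [0,0,0],"delta_pos": [-0.001,0.008,0],"jaw": -1}
    - {"twist": [0,0,0],"delta_pos": [-0.001,0.009,0],"jaw": -1}
    - {"twist": [0,0,0],"delta_pos": [-0.001,0.01,0],"jaw": -1}
    - {"twist": [0,0,0],"delta_pos": [-0.001,0.011,0],"jaw": -1}
    - {"twist": [0,0,0],"delta_pos": [-0.001,0.011,0],"jaw": -1}
    - {"twist": [0,0,0],"delta_pos": [-0.001,0.011,0],"jaw": -1}
    - {"twist": [0,0,0],"delta_pos": [-0.001,0.011,0],"jaw": -1}

```text
clock: 8.83
position: [0.5709, 0.1414, 0.1217]
eef_rot: [-0.702, -0.077, 0.078, 0.704]
wrist_force: [-0.6, -0.2, -4.1]
grip_width: 0.0205
```

```bash
python3 -c "
from h import *
from workcell import camera
import cv2
go([.571,.141,.121],1.79)
im=camera('scene')['color'][:,:,::-1][100:240,330:490]
cv2.imwrite('pics/scene4.png',cv2.resize(im,None,fx=4,fy=4,interpolation=cv2.INTER_CUBIC))"
```

```text
t 8.8333 pos [0.5709 0.1414 0.1217] yawz 1.7903095047232696 q [ 0.0489  0.1975  1.7831  0.0026  1.163  -1.7424] F [-0.6169 -0.2015 -4.1496] T [-0.0209  0.0093  0.0138] w 0.02047079657120951
delta [ 0.      0.0007 -0.0004] twist [-0.0027  0.0003 -0.0016]
```

View pics/scene4.png

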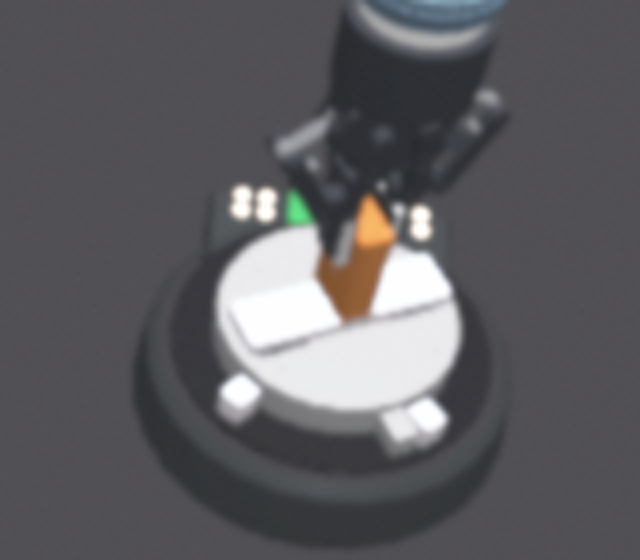

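Request:
play_rows:
  moves:
    - {"twist": [0,0,0],"delta_pos": [0,0.0005,0],"jaw": -1}
    - {"twist": [0,0,0],"delta_pos": [0,0.001,0],"jaw": -1}
    - {"twist": [0,0,0],"delta_pos": [0,0.0015,0],"jaw": -1}
    - {"twist": [0,0,0],"delta_pos": [0,0.0015,0],"jaw": -1}
    - {"twist": [0,0,0],"delta_pos": [0,0.0015,0],"jaw": -1}
    - {"twist": [0,0,0],"delta_pos": [0,0.0015,0],"jaw": -1}
    - {"twist": [0,0,0],"delta_pos": [0,0.0015,0],"jaw": -1}
    - {"twist": [0,0,0],"delta_pos": [0,0.0015,0],"jaw": -1}
    - {"twist": [0,0,0],"delta_pos": [0,0.0015,0],"jaw": -1}
    - {"twist": [0,0,0],"delta_pos": [0,0.0015,0],"jaw": -1}

```text
clock: 9.72
position: [0.5713, 0.1416, 0.1209]
eef_rot: [-0.702, -0.077, 0.078, 0.704]
wrist_force: [-2.2, 1.6, 5.8]
grip_width: 0.0206
```

Request:
play_rows:
  moves:
    - {"twist": [0,0.06,0],"delta_pos": [0,0,0],"jaw": -1}
    - {"twist": [0,0.12,0],"delta_pos": [0,0,0],"jaw": -1}
    - {"twist": [0,0.18,0],"delta_pos": [0,0,0],"jaw": -1}
    - {"twist": [0,0.24,0],"delta_pos": [0,0,0],"jaw": -1}
    - {"twist": [0,0.3,0],"delta_pos": [0,0,0],"jaw": -1}
    - {"twist": [0,0.36,0],"delta_pos": [0,0,0],"jaw": -1}
    - {"twist": [0,0.42,0],"delta_pos": [0,0,0],"jaw": -1}
    - {"twist": [0,0.48,0],"delta_pos": [0,0,0],"jaw": -1}
    - {"twist": [0,0.54,0],"delta_pos": [0,0,0],"jaw": -1}
    - {"twist": [0,0.6,0],"delta_pos": [0,0,0],"jaw": -1}

```text
clock: 10.55
position: [0.5724, 0.1408, 0.121]
eef_rot: [-0.694, 0.134, -0.135, 0.695]
wrist_force: [2.2, -1.3, 0.3]
grip_width: 0.0203
```

```bash
python3 -c "
from h import *
from workcell import camera
import cv2
go([.571,.141,.121],1.79)
im=camera('scene')['color'][:,:,::-1][100:240,330:490]
cv2.imwrite('pics/scene5.png',cv2.resize(im,None,fx=4,fy=4,interpolation=cv2.INTER_CUBIC))"
```

```text
t 10.55 pos [0.5724 0.1408 0.121 ] yawz 1.1880679023043335 q [ 0.0485  0.1992  1.7826  0.0011  1.1582 -1.14  ] F [ 2.189  -1.2946  0.3139] T [-0.4009 -0.2829  0.1368] w 0.020299838953167854
delta [-0.0013 -0.     -0.0003] twist [-0.0013 -0.6019  0.0015]
```

View pics/scene5.png

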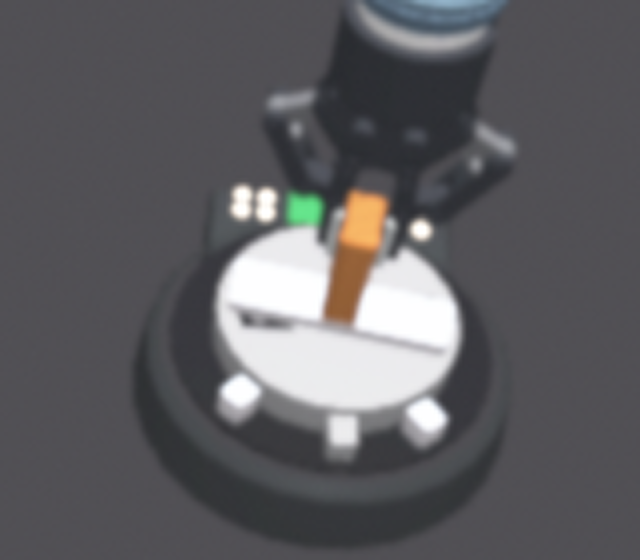

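Request:
play_rows:
  moves:
    - {"twist": [0,0.055,0],"delta_pos": [-0.001,0,0],"jaw": -1}
    - {"twist": [0,0.11,0],"delta_pos": [-0.001,0,0],"jaw": -1}
    - {"twist": [0,0.165,0],"delta_pos": [-0.001,0,0],"jaw": -1}
    - {"twist": [0,0.22,0],"delta_pos": [-0.001,0,0],"jaw": -1}
    - {"twist": [0,0.275,0],"delta_pos": [-0.001,0,0],"jaw": -1}
    - {"twist": [0,0.33,0],"delta_pos": [-0.001,0,0],"jaw": -1}
    - {"twist": [0,0.38,0],"delta_pos": [-0.001,0,0],"jaw": -1}
    - {"twist": [0,0.42,0],"delta_pos": [-0.001,0,0],"jaw": -1}
    - {"twist": [0,0.45,0],"delta_pos": [-0.001,0,0],"jaw": -1}
    - {"twist": [0,0.48,0],"delta_pos": [-0.001,0,0],"jaw": -1}

```text
clock: 11.43
position: [0.5716, 0.1403, 0.1209]
eef_rot: [-0.642, 0.296, -0.297, 0.642]
wrist_force: [1.4, -1.3, 1.4]
grip_width: 0.0207
```

```bash
python3 -c "
from h import *
from workcell import camera
import cv2
go([.571,.141,.121],1.79)
im=camera('scene')['color'][:,:,::-1][100:240,330:490]
cv2.imwrite('pics/scene6.png',cv2.resize(im,None,fx=4,fy=4,interpolation=cv2.INTER_CUBIC))"
```

```text
t 11.4333 pos [0.5716 0.1403 0.1209] yawz 0.7064020765616167 q [ 0.0485  0.1976  1.7846 -0.0007  1.1576 -0.6576] F [ 1.4007 -1.3002  1.4077] T [-0.6439  0.0806  0.1043] w 0.020684002748365505
delta [-0.0009 -0.0001 -0.    ] twist [-0.     -1.0836  0.0019]
```

View pics/scene6.png

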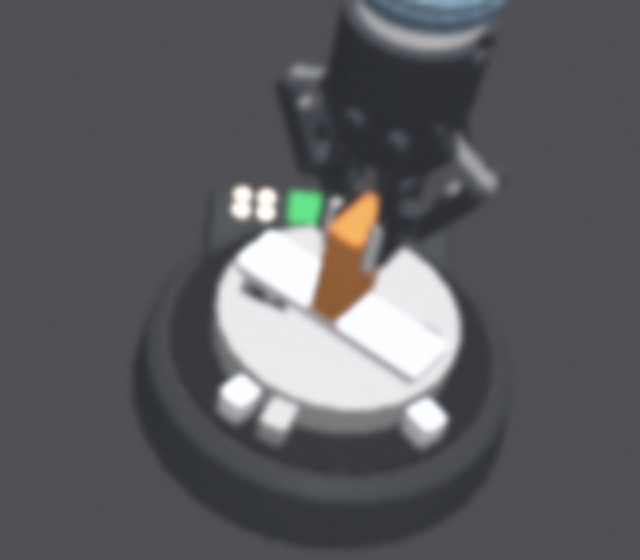

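Request:
play_rows:
  moves:
    - {"twist": [0,0.015,0],"delta_pos": [0,0,0],"jaw": -1}
    - {"twist": [0,0.03,0],"delta_pos": [0,0,0],"jaw": -1}
    - {"twist": [0,0.045,0],"delta_pos": [0,0,0],"jaw": -1}
    - {"twist": [0,0.06,0],"delta_pos": [0,0,0],"jaw": -1}
    - {"twist": [0,0.07,0],"delta_pos": [0,0,0],"jaw": -1}
    - {"twist": [0,0.08,0],"delta_pos": [0,0,0],"jaw": -1}
    - {"twist": [0,0.09,0],"delta_pos": [0,0,0],"jaw": -1}
    - {"twist": [0,0.1,0],"delta_pos": [0,0,0],"jaw": -1}
    - {"twist": [0,0.11,0],"delta_pos": [0,0,0],"jaw": -1}
    - {"twist": [0,0.12,0],"delta_pos": [0,0,0],"jaw": -1}

```text
clock: 12.32
position: [0.5715, 0.1403, 0.1208]
eef_rot: [-0.623, 0.334, -0.335, 0.623]
wrist_force: [0.1, -3.1, 1.8]
grip_width: 0.0205
```

```bash
python3 -c "
from h import *
from workcell import camera
import cv2
go([.571,.141,.121],1.79)
im=camera('scene')['color'][:,:,::-1][140:240,350:470]
cv2.imwrite('pics/scene7.png',cv2.resize(im,None,fx=6,fy=6,interpolation=cv2.INTER_CUBIC))"
```

```text
t 12.3167 pos [0.5715 0.1403 0.1208] yawz 0.58440471846497 q [ 0.0485  0.1976  1.7847 -0.0007  1.1579 -0.5356] F [ 0.0582 -3.054   1.7933] T [-0.688   0.087   0.1582] w 0.020499604707487656
delta [-0.0008 -0.0002 -0.0001] twist [-0.     -1.2056  0.0016]
```

View pics/scene7.png

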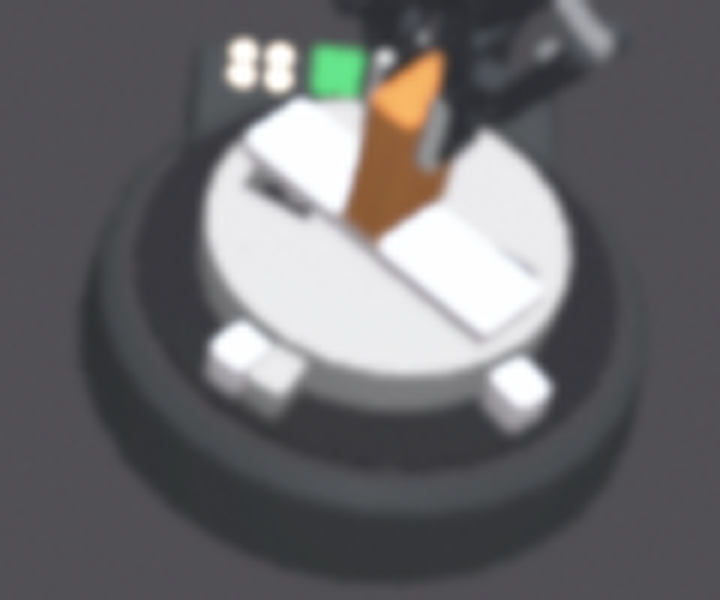

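Request:
play_rows:
  moves:
    - {"twist": [0,0.006,0],"delta_pos": [0,0,0],"jaw": -1}
    - {"twist": [0,0.012,0],"delta_pos": [0,0,0],"jaw": -1}
    - {"twist": [0,0.018,0],"delta_pos": [0,0,0],"jaw": -1}
    - {"twist": [0,0.024,0],"delta_pos": [0,0,0],"jaw": -1}
    - {"twist": [0,0.03,0],"delta_pos": [0,0,0],"jaw": -1}
    - {"twist": [0,0.035,0],"delta_pos": [0,0,0],"jaw": -1}
    - {"twist": [0,0.04,0],"delta_pos": [0,0,0],"jaw": -1}
    - {"twist": [0,0.045,0],"delta_pos": [0,0,0],"jaw": -1}
    - {"twist": [0,0.05,0],"delta_pos": [0,0,0],"jaw": -1}
    - {"twist": [0,0.05,0],"delta_pos": [0,0,0],"jaw": -1}

```text
clock: 13.2
position: [0.5714, 0.1408, 0.1209]
eef_rot: [-0.614, 0.35, -0.35, 0.615]
wrist_force: [-0.0, 2.1, 2.6]
grip_width: 0.0207
```

```bash
python3 -c "
from h import *
go([.571,.141,.121],1.79)"
```

```text
t 13.2 pos [0.5714 0.1408 0.1209] yawz 0.5351557322683341 q [ 0.0491  0.1976  1.7847  0.      1.1582 -0.486 ] F [-0.0111  2.0639  2.5707] T [0.1882 0.369  0.7836] w 0.020721470568508284
delta [-0.0003 -0.0001 -0.0002] twist [-0.0006 -1.2548  0.0011]
```

Request:
play_rows:
  moves:
    - {"twist": [0,0.005,0],"delta_pos": [0,0,0],"jaw": -1}
    - {"twist": [0,0.01,0],"delta_pos": [0,0,0],"jaw": -1}
    - {"twist": [0,0.015,0],"delta_pos": [0,0,0],"jaw": -1}
    - {"twist": [0,0.02,0],"delta_pos": [0,0,0],"jaw": -1}
    - {"twist": [0,0.025,0],"delta_pos": [0,0,0],"jaw": -1}
    - {"twist": [0,0.03,0],"delta_pos": [0,0,0],"jaw": -1}
    - {"twist": [0,0.035,0],"delta_pos": [0,0,0],"jaw": -1}
    - {"twist": [0,0.04,0],"delta_pos": [0,0,0],"jaw": -1}
    - {"twist": [0,0.04,0],"delta_pos": [0,0,0],"jaw": -1}
    - {"twist": [0,0.04,0],"delta_pos": [0,0,0],"jaw": -1}

```text
clock: 14.03
position: [0.5713, 0.1409, 0.1209]
eef_rot: [-0.607, 0.361, -0.362, 0.608]
wrist_force: [-0.5, 2.0, 2.4]
grip_width: 0.0205
```

```bash
python3 -c "
from h import *
from workcell import camera
import cv2
go([.571,.141,.121],1.79)
im=camera('scene')['color'][:,:,::-1][140:240,350:470]
cv2.imwrite('pics/scene8.png',cv2.resize(im,None,fx=6,fy=6,interpolation=cv2.INTER_CUBIC))"
```

```text
t 14.0333 pos [0.5713 0.1409 0.1209] yawz 0.4966507622004328 q [ 0.0494  0.1976  1.7847 -0.0003  1.1582 -0.4471] F [-0.5426  1.9522  2.3983] T [0.2853 0.3546 2.9627] w 0.020537347701401688
delta [-0.0002 -0.0001 -0.0002] twist [-0.0003 -1.2933  0.0012]
```

View pics/scene8.png

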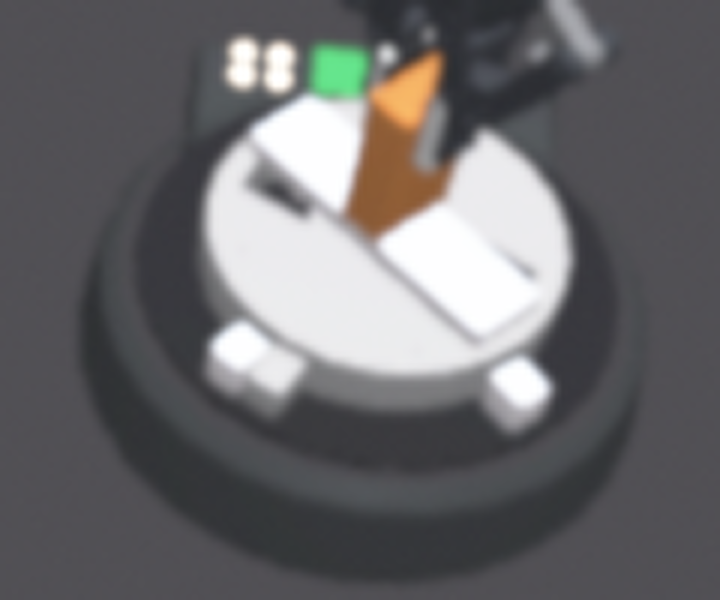

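Request:
play_rows:
  moves:
    - {"twist": [0,-0.02,0],"delta_pos": [0,0,0],"jaw": -1}
    - {"twist": [0,-0.045,0],"delta_pos": [0,0,0],"jaw": -1}
    - {"twist": [0,-0.045,0],"delta_pos": [0,0,0],"jaw": -1}
    - {"twist": [0,-0.045,0],"delta_pos": [0,0,0],"jaw": -0.4}
    - {"twist": [0,-0.045,0],"delta_pos": [0,0,0],"jaw": 0}
    - {"twist": [0,-0.045,0],"delta_pos": [0,0,0],"jaw": 0.2}
    - {"twist": [0,-0.045,0],"delta_pos": [0,0,0],"jaw": 0.2}
    - {"twist": [0,-0.045,0],"delta_pos": [0,0,0],"jaw": 0.2}
    - {"twist": [0,-0.045,0],"delta_pos": [0,0,0],"jaw": 0.2}
    - {"twist": [0,-0.045,0],"delta_pos": [0,0,0],"jaw": 0.2}

```text
clock: 14.92
position: [0.5713, 0.1409, 0.1209]
eef_rot: [-0.615, 0.348, -0.349, 0.616]
wrist_force: [0.1, 0.1, -0.6]
grip_width: 0.0513
```

```bash
python3 -c "
from h import *
go([.571,.141,.121],1.79)"
```

```text
t 14.9167 pos [0.5713 0.1409 0.1209] yawz 0.5407926430120074 q [ 0.0493  0.1976  1.7847 -0.0001  1.1582 -0.4915] F [ 0.141   0.0524 -0.5575] T [0.0358 0.0135 0.0056] w 0.05129099358835872
delta [-0.0003 -0.0001 -0.0002] twist [-0.0005 -1.2492  0.0012]
```

Released with no load. Next I retreat straight up, then move off sideways to look.

Request:
play_rows:
  moves:
    - {"twist": [0,0,0],"delta_pos": [0,-0.01,0],"jaw": 0.2}
    - {"twist": [0,0,0],"delta_pos": [0,-0.025,0],"jaw": 0.2}
    - {"twist": [0,0,0],"delta_pos": [0,-0.045,0],"jaw": 0.2}
    - {"twist": [0,0,0],"delta_pos": [0,-0.07,0],"jaw": 0.2}
    - {"twist": [0,0,0],"delta_pos": [0,-0.1,0],"jaw": 0.2}
    - {"twist": [0,0,0],"delta_pos": [0,-0.13,0],"jaw": 0.2}
    - {"twist": [0,0,0],"delta_pos": [0,-0.15,0],"jaw": 0.2}
    - {"twist": [0,0,0],"delta_pos": [0,-0.15,-0.03],"jaw": 0.2}
    - {"twist": [0,0,0],"delta_pos": [0,-0.15,-0.06],"jaw": 0.2}
    - {"twist": [0,0,0],"delta_pos": [0,-0.15,-0.09],"jaw": 0.2}

```text
clock: 15.75
position: [0.4934, 0.0942, 0.272]
eef_rot: [-0.615, 0.347, -0.349, 0.616]
wrist_force: [0.9, -0.8, 0.4]
grip_width: 0.0512
```

Request:
play_rows:
  moves:
    - {"twist": [0,0,0],"delta_pos": [0,0,-0.03],"jaw": 0.2}
    - {"twist": [0,0,0],"delta_pos": [0,0,-0.06],"jaw": 0.2}
    - {"twist": [0,0,0],"delta_pos": [0,0,-0.09],"jaw": 0.2}
    - {"twist": [0,0,0],"delta_pos": [0,0,-0.11],"jaw": 0.2}
    - {"twist": [0,0,0],"delta_pos": [0,0,-0.12],"jaw": 0.2}
    - {"twist": [0,0,0],"delta_pos": [0,0,-0.12],"jaw": 0.2}
    - {"twist": [0,0,0],"delta_pos": [0,0,-0.12],"jaw": 0.2}
    - {"twist": [0,0,0],"delta_pos": [0,0,-0.12],"jaw": 0.2}
    - {"twist": [0,0,0],"delta_pos": [0,0,-0.12],"jaw": 0.2}
    - {"twist": [0,0,0],"delta_pos": [0,0,-0.12],"jaw": 0.2}

```text
clock: 16.58
position: [0.3909, 0.0327, 0.2717]
eef_rot: [-0.615, 0.347, -0.349, 0.616]
wrist_force: [-0.3, 0.1, 0.9]
grip_width: 0.0515
```

```bash
python3 -c "
from h import *
from workcell import camera
import cv2
go([.571,.141,.121],1.79)
d={n:camera(n) for n in ['scene','top']}
pickle.dump(d,open('c9.pkl','wb'))
a=cv2.resize(d['scene']['color'][140:240,350:470,::-1],(600,500),interpolation=cv2.INTER_CUBIC)
cv2.imwrite('pics/scene9.png',a)
cv2.imwrite('pics/top9.png',d['top']['color'][:,:,::-1])
cv2.imwrite('pics/top9c.png',cv2.resize(d['top']['color'][180:330,140:290,::-1],None,fx=4,fy=4,interpolation=cv2.INTER_CUBIC))
"
```

```text
t 16.5833 pos [0.3909 0.0327 0.2717] yawz 0.542122150090221 q [-0.208  -0.466   2.0977  0.0005  1.5076 -0.7502] F [-0.3066  0.0846  0.8769] T [ 0.0096 -0.0113 -0.0594] w 0.05148047195667203
delta [-0.      0.1512  0.2098] twist [-0.001  -1.2479  0.0023]
```

View pics/scene9.png

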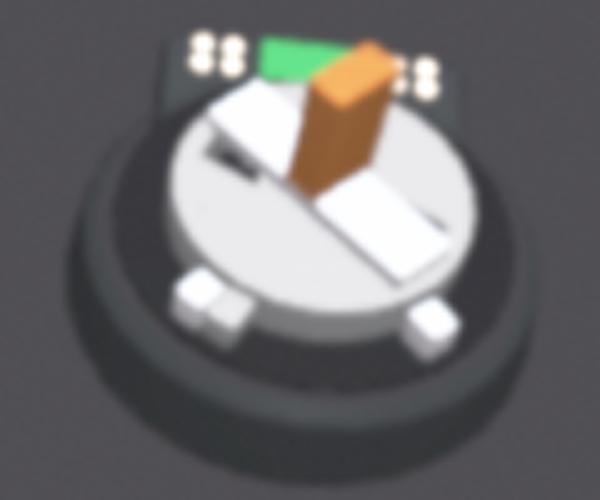

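View pics/top9.png

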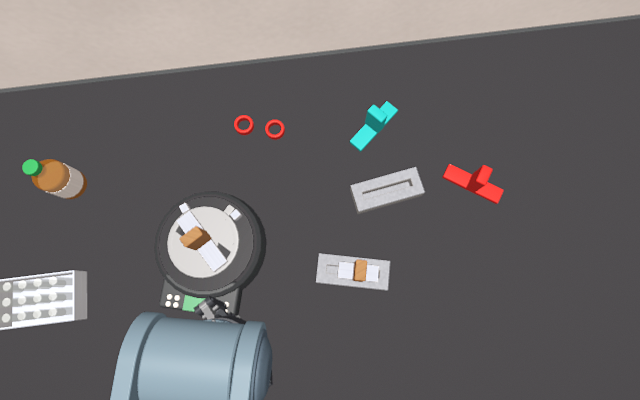

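View pics/top9c.png

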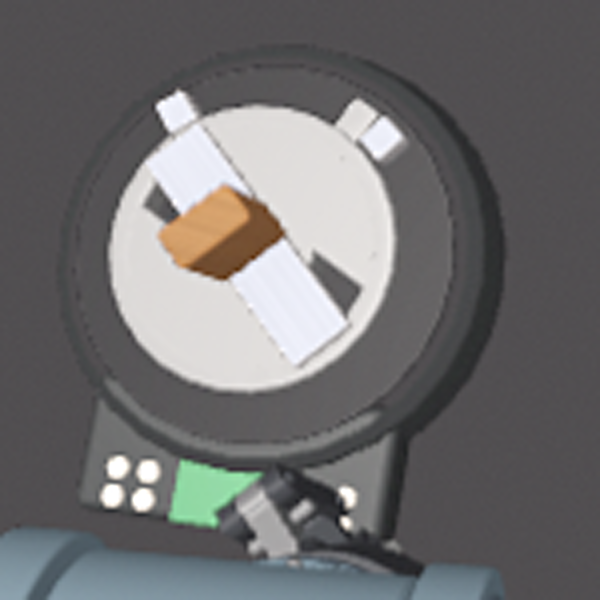

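The lug at crop (358,115) sits against the post at (380,138). The bar lies flat on the ring, and the narrow spanner (360,270) and the look-alikes haven't moved. Handing in.

```bash
python3 -c "
from workcell import sign_off
print(sign_off())"
```

```text
the job is handed in; nothing more can be done
None
```

The clamp ring is locked at its stop. The wide spanner is standing in the ring with both prongs seated, and I handed the job in at about 16.7 s.

- **What I did:** I took the wide spanner from the farther stand and lowered both prongs into the ring's holes until the bar rested on the face. I then turned it about 1.29 rad clockwise. After that I eased it back about 0.045 rad within the hole play, released it and lifted clear.
- **At the stop:** the turning torque rose from about 0.15 to 3.0 N m, which shows the ring had reached its stop.
- **Seating:** wrist force changed from about −4 N to +6 N when the bar met the face, at the height I expected.
- **Last pictures:** they show the lug against the post, the bar flat on the ring and the handle upright. The narrow spanner and the red and turquoise look-alikes are where they were.
- **Forces and checks:** the wrist force readings stayed at about 6 N or less, and none of my checks failed. On the first approach to the ring I stopped about 11 mm off to the side, and corrected that before lowering the spanner.

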